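# Close the bobbin tray and tuck its cover under the lip

## Task

Close the bobbin tray: with the fingertips, fold the standing cover over onto the tray and hold it down, then push it along as far as it goes so that its free edge is tucked beneath the metal retaining lip and the cover stays shut by itself. Do not grip the cover or touch its felt-lined inside; leave the bobbins in the tray as they are, and do not knock the two thread spools or the thimble standing near it. Finish with the hand clear of everything.

Things in the scene. Friction and masses are not known exactly. Their poses are not given: they have to be found in the camera images.
- tray: Bobbin tray: low plywood box 150 mm long (its x) by 130 mm wide (its y), fixed to the worktop, rim at z = 24 mm. Origin: centre of its underside. x points from the lip end to the hinge end, z up; cover, strip and lip are centred on y = 0. The open well (floor z = 4 mm) spans x = -41 to 32 mm; the solid rear deck behind it, to x = 75 mm, carries the strip.
- lip_edge (a point): Middle of the lower front edge of the fixed aluminium retaining lip, at x = -45 mm, y = 0 of the tray, 30.5 mm above the worktop. The lip is 110 mm wide and spans tray x = -75 to -45 mm; its top is 34.5 mm above the worktop (two screw heads 1 mm higher). It is open underneath towards the hinge end, where the cover's edge slides in.
- strip (a joint): Aluminium strip on the rear deck that carries the cover's hinge, m: 0 = back at the hinge end (starts at 0 to 0.003), 0.018 = stop, slid fully along the tray's -x, cover tucked home. Needs about 2.2 N (more when fast) and stays where left. With the cover flat, its free edge is 5 mm short of the lip at 0 and 13 mm beneath it at 0.018.
- cover (a joint): Angle of the cover on its hinge, rad: 0 = flat on the rim, 1.57 = upright, about 2 = leaning back away from the lip (as at the start; stop at 2.35). A weak spring pushes it open (0.05 N m when flat, at rest at 2), so it lifts again when let go unless its edge is under the lip; there it can rise only to about 0.03.
- cover_hinge (a point): Middle of the hinge axis, 26 mm above the worktop, on the tray's centre line; the axis is parallel to the tray's y. It moves with the strip: x = +50 mm of the tray at strip = 0, +32 mm at strip = 0.018.
- cover_edge (a point): Middle of the cover's free edge, in mid thickness, 90 mm from the hinge axis. The cover is a plain wooden board 108 mm wide, 4 mm thick (2 mm either side of the plane through the hinge axis); flat, its top is 28 mm above the worktop.
- cover_step (a point): Middle of the foot of the thumb step on the cover's outer face (on top when shut, at the back while open), 55 mm from the hinge axis: 90 mm wide, 4 to 5 mm high, facing the hinge and sloping to nothing towards the free edge. A fingertip pressed on the bare flat face between hinge and step pushes against it towards the lip.
- cover_lining: Grey felt lining on the inner face of the cover, 48 x 98 mm, 1.5 mm thick, from 20 to 68 mm from the hinge; it must not be touched by the fingers. Origin on the middle of the hinge axis, turning with the cover.
- tray_bobbin_1: Small loose bobbin, 21 mm across, 12 mm high, standing on the floor of the tray. Origin: centre of its underside.
- tray_bobbin_2: A second such bobbin in the tray, 21 mm across, 12 mm high. Origin: centre of its underside.
- spool_green: Wooden thread spool, 36 mm across, 50 mm high, standing loose beside the tray. Origin: centre of its underside.
- spool_cream: Wooden thread spool, 36 mm across, 50 mm high, standing loose on the other side of the tray. Origin: centre of its underside.
- thimble: Thimble, 19 mm across, 22 mm high, standing loose beyond the lip end of the tray. Origin: centre of its underside.

How it is judged:
By the outcome, as a careful person would: the job done as asked, in the order asked, and still so for the second after the job is handed in, with the robot touching nothing.
It also fails if it takes over 42 s, if anything falls off the work surface, if the arm or the gripper's body presses on something with over 40 N, if the wrist force passes 120 N, or if a joint passes its speed limit or range.

## Robot

A 6-joint arm with a two-finger parallel gripper is mounted at the origin on a cart in front of the work surface, level with it; the furniture and walls round the work are solid. World frame = base frame: x ahead of the robot, y to its left, z up, the work surface at z = 0. Lengths are in mm, angles in rad, forces in N, time in s.
With the tool pointing down it reaches from about 350 to 875 mm from the base axis. Payload 15.5 kg.
Tool frame: the origin (TCP) lies midway between the tips of the shut fingers; the grasp point (between the pads) lies 19 mm behind it; z points along the fingers, y is the line along which they close (so a half turn about z gives the same grasp; the last joint's range is limited). The gripper opens to 85 mm and grips with 20 to 120 N. Pads are 22 mm wide; open, the fingers measure 114 mm over their backs; the gripper's body (76 mm by 85 mm) begins 54 mm behind the grasp point. The pads swing forward as they close: fully open they stand 13 mm farther back than shut.
Start: joints at [-1.248, 0.494, 1.345, -0, 1.302, -0.096], TCP at [254.166, -570.987, 231.277] pointing down, gripper open.
Joint ranges: [-2.91, 2.91], [-0.82, 2.16], [0.22, 2.67], [-1.22, 4.37], [0.12, 2.79], [-3.08, 3.08]. Speed limits (rad/s): [1.89, 1.89, 2.57, 3.01, 3.01, 3.01].

## Interface

Orientations are given as a unit quaternion [w, x, y, z].
In Python, from workcell import * gives the robot as it stands. The module is installed in compiled form; this text tells all that it offers.
- The arm moves only by the tool step_arm, never from a script. Its argument "commands" is a list of rows, each a list of 6 numbers: the shift along the world's x, y, z in cm, then the turn, a rotation vector about the world's x, y, z in rad. A call has exactly 8 rows; each row is the pose to reach, as a shift and turn from the pose commanded when the call began; what a row does not reach only later rows make up. A row lasts 1/10 s, in which the tool goes at most 50 mm and 8.59 degrees, less where a joint would pass 70% of its speed; a pose out of reach is approached as far as the arm can. A call with a gripper value outside its range is refused whole. "hand" is the finger opening in cm, from 0 to 8.54, set as the call begins (left out, the last holds). The fingers move at their own pace and stop on an object; the grip force is fixed at half the most. Time passes only in rows, so rows that repeat a pose let the fingers close, or fill a call up. It gives the time, the measured TCP pose, the force, the opening and the grip force at its end, in the units of the state.
- get_state(): the state, without advancing time (a new reading comes with each control period).
- get_image(name): name is "scene" or "side" or "wrist"; returns a dict with "img" (480x640x3 uint8, blue, green, red), "fx", "fy", "cx", "cy" (pixels), "k1" (the pictures are not rectified: a ray, as slopes to the right and down, at radius r is drawn at 1 + k1 r^2 times it, then the intrinsics apply), "R" (3x3) and "t" (3): a world point X has camera coordinates R X + t. Camera axes: x right, y down, z forward; pixel columns grow to the right and rows downward; lengths in mm; the calibration is good to about 2 mm. A picture is of the moment at which its call begins. There is no depth.
- hand_in(): hands the job in; it is judged then, once.
The state is a dict: "time_s": time; "joint_positions": joint angles; "qvel": joint speeds; "joint_torque": joint torques, N m; "ee_pos": TCP position; "eef_rot": TCP orientation; "wrist_force": force on the tool from outside, world axes, zero at the start; "wrist_torque": the same for the moment, N m; "opening": finger opening in mm; "finger_force": force on a finger pad.
Only numpy, scipy, OpenCV 4.12 (cv2) and the standard library are available. Lean on these libraries where they do the work, as an engineer would, in place of code of your own. Each camera call takes 0.05 s, during which the arm holds its last target. There are 200 camera calls.

## Working session

There is one attempt and no reset: what is moved stays moved. The work goes in short steps, Python scripts to look and compute and a tool call to move; the robot and the scene stay as the last step left them, time stands still between calls to the robot, and variables do not carry over. Pictures are saved under pics/ and viewed, at most 10 in all, crops included, and the job is handed in when it is done.

Besides the shell and the picture viewer there is one more tool, called after "Emit:" by a JSON object that holds its "api" and its "payload". step_arm: Moves the arm, as the interface text tells. Its arguments: {"type":"object","properties":{"commands":{"type":"array","items":{"type":"array","items":{"type":"number"}}},"hand":{"type":"number"}},"required":["commands"]}

```bash
mkdir -p pics
python3 - <<'E'
from workcell import *
import cv2
for n in("scene","side"):
    d=get_image(n); cv2.imwrite(f"pics/{n}0.png",d["img"]); print(n,d["fx"],d["fy"],d["cx"],d["cy"],d["k1"],d["R"],d["t"])
s=get_state();print(s["time_s"],s["ee_pos"],s["eef_rot"],s["opening"])
E
```

```text
scene 436.0696389665439 436.0696389665439 322.0483472159509 236.54610363362238 -0.06297054654114718 [[ 0.76812171 -0.64029105  0.0040498 ]
 [-0.27281539 -0.3329904  -0.90260133]
 [ 0.5792761   0.69220283 -0.43045841]] [-409.01897659  193.01414351  579.16163912]
side 551.2101066617996 551.2101066617996 324.7692304571768 230.8235811065865 -0.05185304055440102 [[ 0.96931028 -0.24573285  0.00727699]
 [-0.14375754 -0.59057685 -0.79407352]
 [ 0.19942757  0.7686575  -0.60777816]] [-518.12614623  106.53878212  826.02957868]
0.1 [ 254.06149807 -570.68837238  230.75500341] [-5.36195185e-04  9.78161212e-01  2.07846946e-01 -6.11311678e-05] 85.26611471352219
```

View pics/scene0.png

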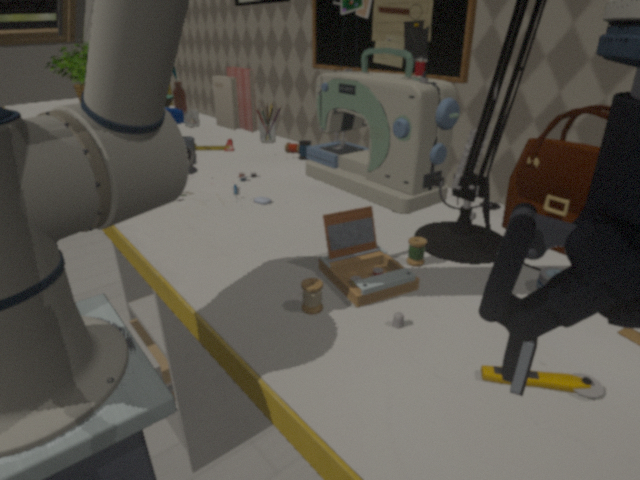

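View pics/side0.png

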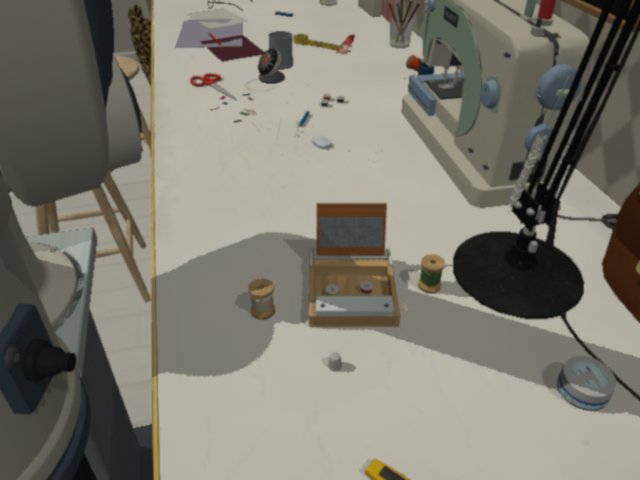

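The scene view shows the tray around (368,275), cream spool (312,296), green spool (417,251) and thimble (398,320). In the side view the tray is around (353,295), with its lip end toward the camera and the cover standing at (350,230). I'll take enlarged crops to pick the corners.

```bash
cat > h.py <<'E'
import numpy as np, cv2, json
from workcell import *
def cam(n):
    d=get_image(n); return d
def ray(d,p):
    u=np.array([(p[0]-d["cx"])/d["fx"],(p[1]-d["cy"])/d["fy"]]);s=u.copy()
    for _ in range(10): s=u/(1+d["k1"]*(s@s))
    R=np.array(d["R"]);return -R.T@np.array(d["t"]),R.T@np.array([*s,1])
def onz(d,p,z):
    o,r=ray(d,p);return o+r*(z-o[2])/r[2]
def tri(d1,p1,d2,p2):
    A=np.zeros((3,3));b=np.zeros(3);L=[]
    for d,p in((d1,p1),(d2,p2)):
        o,r=ray(d,p);r=r/np.linalg.norm(r);M=np.eye(3)-np.outer(r,r);A+=M;b+=M@o;L.append((M,o))
    X=np.linalg.solve(A,b);return X,[round(float(np.linalg.norm(M@(X-o))),1) for M,o in L]
def proj(d,X):
    c=np.array(d["R"])@X+np.array(d["t"]);s=c[:2]/c[2];s=s*(1+d["k1"]*(s@s));return s*d["fx"]+[d["cx"],d["cy"]]
E
python3 - <<'E'
import cv2
a=cv2.imread("pics/side0.png")[190:375,240:450];b=cv2.imread("pics/scene0.png")[200:335,290:440]
cv2.imwrite("pics/cs.png",cv2.resize(a,None,fx=3.2,fy=3.2,interpolation=cv2.INTER_CUBIC))
cv2.imwrite("pics/cc.png",cv2.resize(b,None,fx=4.4,fy=4.4,interpolation=cv2.INTER_CUBIC))
E
```

```text
(no output)
```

View pics/cs.png

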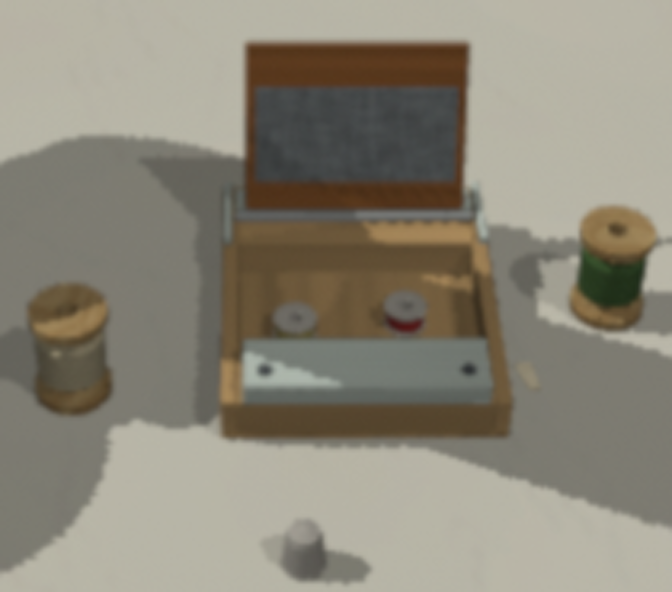

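View pics/cc.png

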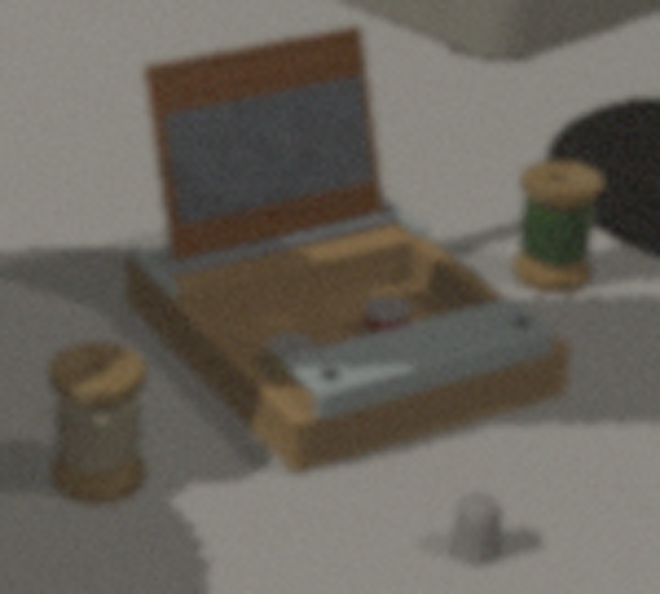

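The crops show the cover's top corners at side-crop (247,43)/(468,43) and scene-crop (148,67)/(358,30). The tray front bottom corners are at side (223,437)/(510,436) and scene (300,470)/(565,393). I'll triangulate from these.

Run:
```python
from h import *
S=get_image("side");C=get_image("scene")
fs=lambda p:(240+(p[0]+.5)/3.2-.5,190+(p[1]+.5)/3.2-.5)
fc=lambda p:(290+(p[0]+.5)/4.4-.5,200+(p[1]+.5)/4.4-.5)
P={"covTL":((247,43),(148,67)),"covTR":((468,43),(358,30)),"covBL":((247,208),(175,255)),"covBR":((463,208),(380,210)),
"frBL":((223,437),(300,470)),"frBR":((510,436),(565,393)),"screwL":((265,370),(331,374)),"screwR":((469,370),(522,322)),
"greentop":((617,229),(562,182)),"creamtop":((68,307),(98,370)),"thimtop":((304,530),(480,503))}
X={}
for k,(a,b) in P.items():
    X[k],e=tri(S,fs(a),C,fc(b));print(k,X[k].round(1),e)
for a,b in(("covTL","covTR"),("covBL","covBR"),("covTL","covBL"),("covTR","covBR"),("frBL","frBR"),("screwL","screwR")):
    d=X[b]-X[a];print(a,b,np.linalg.norm(d).round(1),np.degrees(np.arctan2(d[1],d[0])).round(1))
for k,a,z in(("fTL",(222,403),24),("fTR",(508,403),24),("lipL",(244,341),34.5),("lipR",(487,338),34.5),("fbl",(223,437),0),("fbr",(510,436),0)):print(k,onz(S,fs(a),z).round(1))
for k,a,z in(("fbl",(300,470),0),("fbr",(565,393),0),("ftr",(567,347),24)):print("sc",k,onz(C,fc(a),z).round(1))
```

```text
covTL [515.3 -23.4 111.6] [0.1, 0.1]
covTR [619.3 -45.7 109.5] [0.2, 0.2]
covBL [508.  -51.6  34.5] [0.9, 0.9]
covBR [613.2 -72.2  30.4] [0.9, 0.9]
frBL [ 468.5 -170.6    5.1] [0.2, 0.2]
frBR [ 594.8 -197.2    1.3] [0.5, 0.5]
screwL [ 489.  -164.7   36.8] [0.4, 0.4]
screwR [ 576.3 -185.8   36.6] [0.7, 0.7]
greentop [ 669.9 -127.9   49.4] [0.6, 0.6]
creamtop [ 410.  -119.8   49.5] [0.9, 0.9]
thimtop [ 485.8 -244.1   22.2] [0.2, 0.2]
covTL covTR 106.4 -12.1
covBL covBR 107.3 -11.1
covTL covBL 82.5 -104.4
covTR covBR 83.7 -102.8
frBL frBR 129.1 -11.9
screwL screwR 89.8 -13.5
fTL [ 468.8 -168.2   24. ]
fTR [ 591.3 -198.5   24. ]
lipL [ 484.8 -143.2   34.5]
lipR [ 591.7 -167.5   34.5]
fbl [ 469.5 -166.3    0. ]
fbr [ 595.2 -196.8    0. ]
sc fbl [ 473.9 -165.2    0. ]
sc fbr [ 596.8 -195.4    0. ]
sc ftr [ 593.1 -196.3   24. ]
```

Emit:
{"api": "step_arm", "payload": {"commands": [[4,7.2,0,0,0,0.117],[8,14.5,0,0,0,0.234],[12,21.7,0,0,0,0.35],[16,29,-1,0,0,0.468],[20,36.2,-1,0,0,0.585],[24,43.5,-1,0,0,0.7],[28,50.7,-2,0,0,0.82],[32,58,-3,0,0,0.937]], "hand": 0}}

```text
time_s: 1.0
ee_pos: [448.0, -219.3, 219.8]
eef_rot: [0.0, 0.777, 0.629, 0.0]
wrist_force: [0.3, -0.9, 0.3]
opening: -0.0
finger_force: 0.0
```

Emit:
{"api": "step_arm", "payload": {"commands": [[2.1,3.8,0,0,0,0],[4.2,7.6,0,0,0,0],[6.3,11.4,0,0,0,0],[8.4,15.2,-1,0,0,0],[10.5,19,-2,0,0,0],[12.6,22.8,-2,0,0,0],[12.6,22.8,-2,0,0,0],[12.6,22.8,-2,0,0,0]]}}

```text
time_s: 1.8
ee_pos: [573.4, 7.7, 199.3]
eef_rot: [-0.0, 0.778, 0.628, -0.0]
wrist_force: [-0.3, 0.0, -0.8]
opening: 0.1
finger_force: 0.0
```

Run:
```python
from h import *
d=get_image("wrist");a=d["img"];b=get_image("side")["img"][100:400,180:480]
cv2.imwrite("pics/w1.png",np.hstack([cv2.resize(a,(400,300)),cv2.resize(b,(300,300))]))
s=get_state();print(s["ee_pos"],s["eef_rot"],s["wrist_force"],s["time_s"])
R=np.array(d["R"]);print((-R.T@np.array(d["t"])).round(0),R[2].round(2))
```

```text
[572.92142059   6.33310117 199.56334958] [-7.56993501e-05  7.79003617e-01  6.27019379e-01 -2.39697304e-04] [-0.34859079  0.40226219 -0.39255973] 1.9
[589.  83. 343.] [-0.06 -0.29 -0.95]
```

View pics/w1.png

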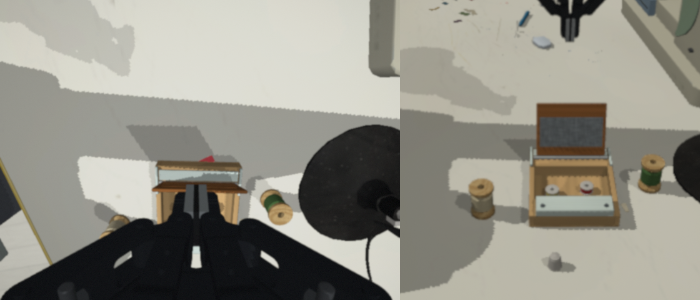

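The wrist half shows the cover's free edge at (153–247,190) and the tray rear rim at (157–241,163), with the fingers at x≈196. The tool is aligned with the tray. Next I'll refine with one wrist measurement.

Run:
```python
from h import *
W=get_image("wrist");im=W["img"]
cv2.imwrite("pics/w2.png",cv2.resize(im[240:360,220:420],None,fx=4,fy=4,interpolation=cv2.INTER_CUBIC))
for n,p,z in(("rearL",(157,163),24),("rearR",(241,164),24),("edgeL",(153,190),110),("edgeR",(247,190),110)):
    print(n,onz(W,(p[0]*1.6,p[1]*1.6),z).round(1))
ux=np.array([.213,.977]);uy=np.array([-.977,.213])
for x in(-75,-45,50,75): 
    q=np.array([548,-109])+x*ux; print(x,q.round(1),proj(W,np.array([*q,26])).round(0))
```

```text
rearL [507.7 -19.2  24. ]
rearR [629.4 -47.4  24. ]
edgeL [516.5 -22.5 110. ]
edgeR [620.2 -45.1 110. ]
-75 [ 532.  -182.3] [314. 399.]
-45 [ 538.4 -153. ] [314. 375.]
50 [558.6 -60.2] [314. 290.]
75 [564.  -35.7] [314. 266.]
```

View pics/w2.png

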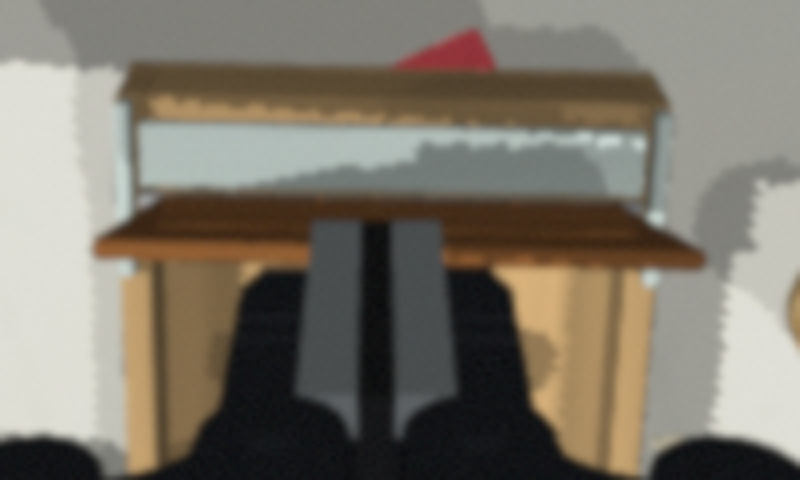

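The crop shows the deck's rear top edge at crop row ~100 and the cover edge at row ~250, which agrees with a tray centre of about (550,-109) and yaw of 77.7°. I'll go down behind the cover.

Emit:
{"api": "step_arm", "payload": {"commands": [[0.1,0,-3,0,0,0],[0.2,0,-6,0,0,0],[0.2,0,-9,0,0,0],[0.2,0,-11,0,0,0],[0.2,0,-12.5,0,0,0],[0.2,0,-13,0,0,0],[0,-1.1,-13,0,0,0],[-0.3,-2.2,-13,0,0,0]]}}

```text
time_s: 2.75
ee_pos: [570.6, -16.3, 70.5]
eef_rot: [0.0, 0.779, 0.627, 0.0]
wrist_force: [0.1, -0.0, 0.1]
opening: -0.0
finger_force: 0.0
```

Emit:
{"api": "step_arm", "payload": {"commands": [[-0.13,-0.6,0,0,0,0],[-0.26,-1.2,0,0,0,0],[-0.39,-1.8,0,0,0,0],[-0.5,-2.3,0,0,0,0],[-0.62,-2.85,0,0,0,0],[-0.79,-3.6,-0.1,0,0,0],[-0.95,-4.35,-0.2,0,0,0],[-0.95,-4.35,-0.2,0,0,0]]}}

```text
time_s: 3.55
ee_pos: [560.7, -59.7, 67.8]
eef_rot: [0.0, 0.779, 0.627, 0.0]
wrist_force: [-0.9, -0.4, -1.2]
opening: 0.0
finger_force: 0.0
```

Run:
```python
from h import *
a=get_image("side")["img"][170:350,230:450];b=get_image("scene")["img"][190:340,290:450]
cv2.imwrite("pics/p3.png",np.hstack([cv2.resize(a,(400,327),interpolation=cv2.INTER_CUBIC),cv2.resize(b,(349,327),interpolation=cv2.INTER_CUBIC)]))
s=get_state();print(s["ee_pos"],s["wrist_force"],s["wrist_torque"])
```

```text
[560.79236663 -58.85956121  67.67741894] [-0.61292086  0.11488416 -0.32779444] [ 0.01100021 -0.01774441 -0.02857101]
```

View pics/p3.png

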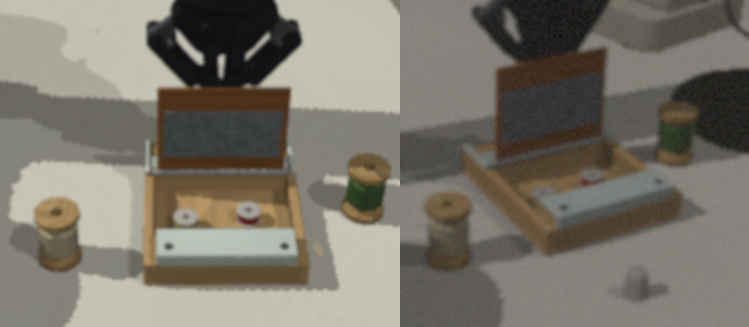

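The cover is now near upright: its edge is at (157–291,88) in the left half and the hinge at row ~168. I'll work out the angle.

Run:
```python
from h import *
S=get_image("side");C=get_image("scene")
fs=lambda p:(230+p[0]/1.818,170+p[1]/1.817)
fc=lambda p:(290+p[0]/2.181,190+p[1]/2.18)
for a,b in(((157,88),(97,69)),((291,88),(206,48)),((157,168),(101,158)),((288,168),(205,134))):
    X,e=tri(S,fs(a),C,fc(b));r=X[:2]-[550,-109];print(X.round(1),e,"tray",round(r@[.213,.977],1),round(r@[-.977,.213],1))
```

```text
[503.8 -68.  116.1] [0.2, 0.2] tray 30.3 53.8
[609.6 -90.5 114.1] [0.1, 0.1] tray 30.8 -54.3
[501.7 -76.9  38.6] [0.8, 0.8] tray 21.1 54.0
[612.9 -93.5  30.7] [0.1, 0.1] tray 28.5 -58.1
```

The hinge now measures tray x≈25–28 instead of 48, which suggests the strip slid along with the cover. A closer look in both the side and wrist views should confirm it.

Run:
```python
from h import *
S=get_image("side");W=get_image("wrist");C=get_image("scene")
r=lambda im,w,h:cv2.resize(im,(w,h),interpolation=cv2.INTER_CUBIC)
a=r(S["img"][205:340,290:420],400,415);c=r(cv2.convertScaleAbs(C["img"][210:310,310:430],alpha=1.5),400,333)
w=r(W["img"][200:420,180:460],400,314)
m=np.zeros((600,800,3),np.uint8);m[:415,:400]=a;m[:314,400:]=w;m[314:600,400:]=c[:286]
o=r(cv2.imread("pics/side0.png")[230:290,290:420],400,185);m[415:600,:400]=o
cv2.imwrite("pics/p4.png",m)
```

```text
(no output)
```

View pics/p4.png

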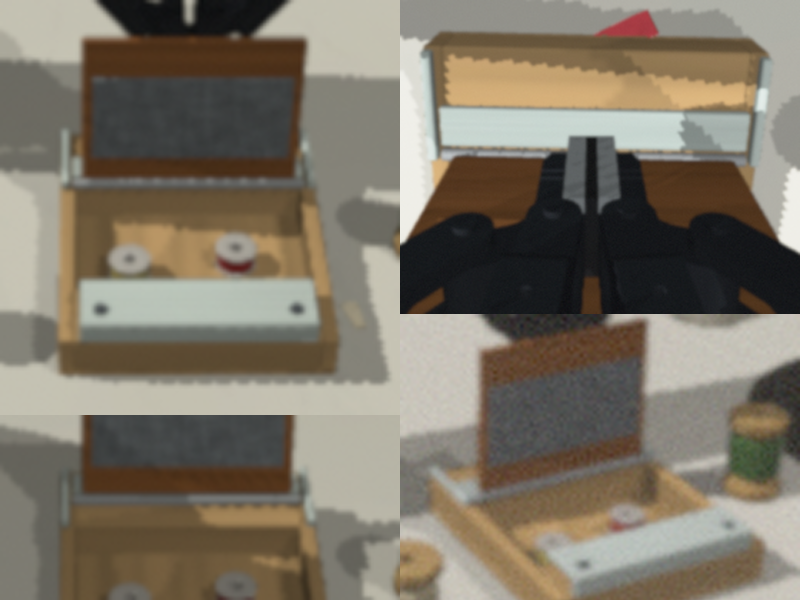

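Confirmed: the bare deck is now exposed behind the strip (wrist panel, rows 55–105; plate at rows 108–150), so the strip has slid to about its stop. I have to bring it back before folding, so I'll locate the strip's plate.

Run:
```python
from h import *
W=get_image("wrist");S=get_image("side");k=220/314
T=lambda X:((X[:2]-[550,-109])@[.213,.977]).round(1)
for n,p in(("deckRear",(590,53)),("plateRear",(500,108)),("plateFront",(500,150)),("hingeline",(500,158))):
    print(n,[T(onz(W,(180+(p[0]-400)*280/400,200+p[1]*k),z)) for z in(24,26,28)])
old=[290+200*130/400-.5]
for n,q in(("barNow",(325.,205+183*135/415)),("barOld",(325.,230+(497-415)*60/185))):
    print(n,T(onz(S,q,26)))
# bgr column through plate, both sides of the fingers
im=W["img"]
for c in(225,250,330,380):print(c,[tuple(int(v) for v in im[r,c]) for r in range(266,318,3)])
s=get_state();print(s["ee_pos"],s["wrist_force"])
```

```text
deckRear [np.float64(74.1), np.float64(74.6), np.float64(75.2)]
plateRear [np.float64(51.9), np.float64(52.7), np.float64(53.6)]
plateFront [np.float64(34.0), np.float64(35.0), np.float64(36.0)]
hingeline [np.float64(30.4), np.float64(31.5), np.float64(32.5)]
barNow 31.6
barOld 50.8
225 [(121, 175, 211), (121, 175, 213), (122, 173, 209), (152, 160, 155), (206, 212, 198), (206, 213, 198), (208, 215, 201), (207, 213, 199), (209, 214, 201), (207, 213, 199), (207, 213, 200), (208, 214, 201), (149, 168, 175), (136, 136, 134), (117, 118, 119), (30, 53, 83), (30, 57, 87), (32, 56, 84)]
250 [(123, 175, 211), (122, 175, 214), (121, 174, 212), (137, 151, 154), (205, 211, 196), (206, 212, 198), (210, 215, 202), (208, 213, 200), (209, 215, 201), (207, 212, 199), (207, 213, 199), (208, 213, 200), (160, 172, 170), (113, 116, 117), (155, 155, 153), (39, 58, 84), (31, 55, 87), (30, 53, 84)]
330 [(115, 166, 201), (113, 163, 198), (112, 160, 195), (111, 154, 182), (184, 189, 178), (210, 215, 202), (209, 215, 203), (210, 215, 202), (208, 213, 200), (206, 212, 198), (182, 186, 174), (164, 167, 157), (152, 155, 146), (101, 107, 108), (88, 88, 84), (90, 90, 86), (93, 92, 87), (100, 99, 95)]
380 [(125, 180, 219), (129, 183, 221), (128, 182, 220), (115, 163, 197), (123, 130, 128), (156, 161, 150), (147, 151, 142), (137, 141, 131), (138, 142, 133), (135, 139, 130), (136, 140, 131), (140, 143, 135), (146, 149, 140), (118, 138, 149), (124, 127, 127), (158, 156, 155), (32, 50, 75), (27, 48, 74)]
[560.86392926 -58.38783438  67.60278529] [-0.56948116  0.41884341  0.43863278]
```

Emit:
{"api": "step_arm", "payload": {"commands": [[0,0,-0.6,0,0,0],[0,0,-1.3,0,0,0],[0,0,-2,0,0,0],[0,0,-2.7,0,0,0],[0,0,-3.3,0,0,0],[0,0,-3.7,0,0,0],[0,0,-3.9,0,0,0],[0,0,-4,0,0,0]]}}

```text
time_s: 4.8
ee_pos: [560.8, -58.6, 27.8]
eef_rot: [-0.0, 0.779, 0.627, -0.0]
wrist_force: [-4.9, 0.8, 18.6]
opening: 0.1
finger_force: 9.0
```

Emit:
{"api": "step_arm", "payload": {"commands": [[0.05,0.22,0,0,0,0],[0.1,0.45,0,0,0,0],[0.15,0.7,0,0,0,0],[0.2,0.95,0,0,0,0],[0.26,1.2,0,0,0,0],[0.32,1.45,0,0,0,0],[0.37,1.7,0,0,0,0],[0.42,1.95,0,0,0,0]]}}

```text
time_s: 5.6
ee_pos: [565.4, -39.2, 28.0]
eef_rot: [0.0, 0.779, 0.627, 0.0]
wrist_force: [-2.3, -3.0, 4.6]
opening: -0.0
finger_force: 2.3
```

```bash
cat >> h.py <<'E'
def plate(W=None):
    "strip plate extent in tray x (z=26) from wrist columns: grey run"
    W=W or get_image("wrist");T=lambda X:float(((X[:2]-[550,-109])@[.213,.977]).round(1))
    out=[]
    for y in(42,38,-38,-42):
        run=[]
        for x in np.arange(20,78,.5):
            q=np.array([550,-109])+x*np.array([.213,.977])+y*np.array([-.977,.213])
            p=proj(W,np.array([*q,26])).round().astype(int)
            if not(0<=p[0]<640 and 0<=p[1]<480):continue
            b,g,r=map(int,W["img"][p[1],p[0]])
            if abs(b-r)<22 and g>105: run.append(x)
        out.append((y,min(run),max(run),len(run)) if run else None)
    return out
E
python3 - <<'E'
from h import *
print(plate());s=get_state();print(s["time_s"],s["ee_pos"],s["wrist_force"])
E
```

```text
[(42, np.float64(53.5), np.float64(71.5), 36), (38, np.float64(54.5), np.float64(71.0), 34), (-38, np.float64(53.0), np.float64(69.5), 34), (-42, np.float64(52.5), np.float64(69.5), 35)]
5.65 [565.44208545 -38.9129452   27.94797523] [-0.64350017 -2.7010712   5.7339797 ]
```

The strip is back: the plate now spans x=53–70, against 35–52 before. The hinge seems to be damped, so I'll push slowly and near the free edge this time, and rise behind the cover first.

Emit:
{"api": "step_arm", "payload": {"commands": [[0,0,0.3,0,0,0],[0.08,0.4,1.5,0,0,0],[0.17,0.8,3,0,0,0],[0.17,0.8,4.8,0,0,0],[0.17,0.8,6.2,0,0,0],[0.17,0.8,7.2,0,0,0],[0.17,0.8,7.6,0,0,0],[0.17,0.8,7.6,0,0,0]]}}

```text
time_s: 6.45
ee_pos: [566.9, -31.0, 104.1]
eef_rot: [0.0, 0.779, 0.627, 0.0]
wrist_force: [-0.7, -0.2, -0.4]
opening: -0.5
finger_force: 0.0
```

Run:
```python
from h import *
print(plate());s=get_state();e=s["ee_pos"];print(s["time_s"],e,s["wrist_force"],(e[:2]-np.array([550,-109]))@np.array([[.213,-.977],[.977,.213]]))
```

```text
[(42, np.float64(52.0), np.float64(71.5), 38), (38, np.float64(51.0), np.float64(71.5), 38), (-38, np.float64(52.5), np.float64(70.0), 36), (-42, np.float64(52.5), np.float64(70.0), 36)]
6.5 [566.63147425 -31.00586645 103.57147974] [-0.07149284 -0.64862836  0.22330975] [79.7427725   0.36380011]
```

Emit:
{"api": "step_arm", "payload": {"commands": [[-0.08,-0.35,0,0,0,0],[-0.15,-0.7,0,0,0,0],[-0.23,-1.05,0,0,0,0],[-0.3,-1.4,0,0,0,0],[-0.38,-1.75,0,0,0,0],[-0.46,-2.1,0,0,0,0],[-0.53,-2.45,0,0,0,0],[-0.6,-2.75,0,0,0,0]]}}

```text
time_s: 7.3
ee_pos: [560.7, -58.9, 103.7]
eef_rot: [0.0, 0.779, 0.627, 0.0]
wrist_force: [0.4, -0.3, -0.9]
opening: -0.1
finger_force: 0.1
```

Run:
```python
from h import *
print(plate());s=get_state();e=s["ee_pos"];print(s["time_s"],e,s["wrist_force"],(e[:2]-np.array([550,-109]))@np.array([[.213,-.977],[.977,.213]]))
```

```text
[(42, np.float64(50.5), np.float64(71.5), 39), (38, np.float64(50.5), np.float64(71.5), 39), (-38, np.float64(49.0), np.float64(69.5), 40), (-42, np.float64(49.0), np.float64(69.5), 40)]
7.35 [560.62869626 -59.25915763 103.65486955] [ 0.17157367 -1.00015478 -0.51156941] [50.8607153   0.21056318]
```

Emit:
{"api": "step_arm", "payload": {"commands": [[-0.06,-0.27,0,0,0,0],[-0.12,-0.55,-0.1,0,0,0],[-0.18,-0.82,-0.15,0,0,0],[-0.24,-1.1,-0.25,0,0,0],[-0.3,-1.35,-0.33,0,0,0],[-0.35,-1.6,-0.42,0,0,0],[-0.4,-1.85,-0.52,0,0,0],[-0.45,-2.05,-0.62,0,0,0]]}}

```text
time_s: 8.15
ee_pos: [556.2, -79.3, 97.3]
eef_rot: [-0.0, 0.779, 0.627, -0.0]
wrist_force: [-0.3, 0.2, 1.0]
opening: -0.2
finger_force: 0.1
```

Run:
```python
from h import *
print(plate());s=get_state();e=s["ee_pos"];print(s["time_s"],e,s["wrist_force"],(e[:2]-np.array([550,-109]))@np.array([[.213,-.977],[.977,.213]]))
```

```text
[(42, np.float64(49.5), np.float64(72.0), 42), (38, np.float64(49.5), np.float64(71.0), 40), (-38, np.float64(48.5), np.float64(70.0), 41), (-42, np.float64(48.5), np.float64(70.0), 40)]
8.2 [556.08454707 -79.48393271  97.2021726 ] [-0.47909624 -0.25035659 -0.47975172] [30.13320627  0.34231985]
```

Emit:
{"api": "step_arm", "payload": {"commands": [[-0.05,-0.23,-0.1,0,0,0],[-0.1,-0.46,-0.2,0,0,0],[-0.15,-0.69,-0.3,0,0,0],[-0.2,-0.91,-0.43,0,0,0],[-0.25,-1.12,-0.57,0,0,0],[-0.29,-1.33,-0.71,0,0,0],[-0.34,-1.53,-0.86,0,0,0],[-0.38,-1.73,-1.02,0,0,0]]}}

```text
time_s: 9.0
ee_pos: [552.4, -96.6, 87.1]
eef_rot: [0.0, 0.779, 0.627, 0.0]
wrist_force: [-0.4, 0.2, 0.1]
opening: 0.2
finger_force: 0.2
```

Emit:
{"api": "step_arm", "payload": {"commands": [[-0.03,-0.15,-0.12,0,0,0],[-0.06,-0.3,-0.24,0,0,0],[-0.1,-0.45,-0.36,0,0,0],[-0.13,-0.6,-0.48,0,0,0],[-0.16,-0.72,-0.6,0,0,0],[-0.19,-0.82,-0.73,0,0,0],[-0.21,-0.9,-0.86,0,0,0],[-0.22,-0.97,-0.98,0,0,0]]}}

```text
time_s: 9.8
ee_pos: [550.3, -106.2, 77.4]
eef_rot: [0.0, 0.779, 0.627, 0.0]
wrist_force: [-0.7, 0.6, -0.3]
opening: -0.1
finger_force: 0.2
```

Run:
```python
from h import *
print(plate());s=get_state();e=s["ee_pos"];print(s["time_s"],e,s["wrist_force"],(e[:2]-np.array([550,-109]))@np.array([[.213,-.977],[.977,.213]]))
a=get_image("side")["img"][150:350,270:440];b=cv2.convertScaleAbs(get_image("scene")["img"][190:320,300:440],alpha=1.5)
cv2.imwrite("pics/p5.png",np.hstack([cv2.resize(a,(400,470),interpolation=cv2.INTER_CUBIC),cv2.resize(b,(400,470),interpolation=cv2.INTER_CUBIC)]))
```

```text
[(42, np.float64(49.5), np.float64(77.5), 42), (38, np.float64(49.5), np.float64(77.5), 42), (-38, np.float64(47.5), np.float64(77.5), 48), (-42, np.float64(47.5), np.float64(77.5), 49)]
9.85 [ 550.1643585  -106.20664658   77.17216182] [-0.04550915  0.65727075 -0.0391167 ] [2.76411465 0.43440602]
```

View pics/p5.png

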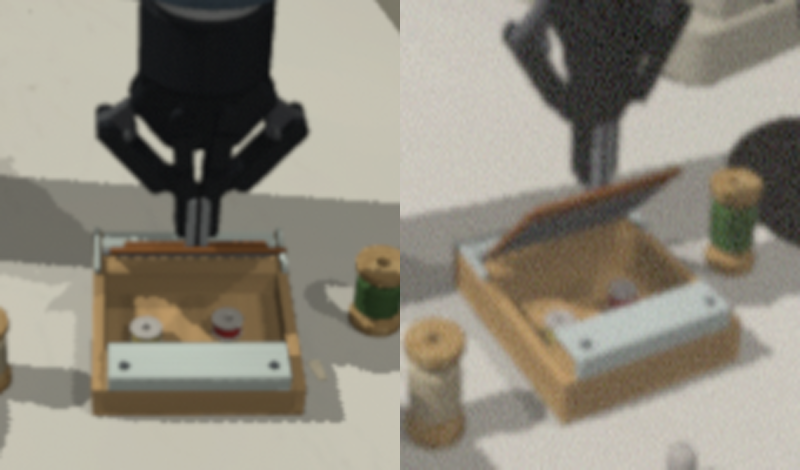

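The view shows the cover folded to about 40° with the fingertips on its outer face near the edge, and the strip still back. Now I'll slide toward the hinge side of the step while lowering.

Emit:
{"api": "step_arm", "payload": {"commands": [[0.03,0.12,-0.33,0,0,0],[0.05,0.25,-0.67,0,0,0],[0.08,0.37,-1,0,0,0],[0.11,0.49,-1.35,0,0,0],[0.13,0.6,-1.6,0,0,0],[0.15,0.7,-1.9,0,0,0],[0.17,0.8,-2.15,0,0,0],[0.19,0.9,-2.35,0,0,0]]}}

```text
time_s: 10.75
ee_pos: [552.1, -97.0, 53.7]
eef_rot: [-0.0, 0.779, 0.627, -0.0]
wrist_force: [-0.2, 0.5, 0.5]
opening: 0.2
finger_force: 0.2
```

Emit:
{"api": "step_arm", "payload": {"commands": [[0.03,0.15,-0.15,0,0,0],[0.06,0.3,-0.3,0,0,0],[0.1,0.45,-0.5,0,0,0],[0.13,0.6,-0.7,0,0,0],[0.15,0.7,-0.9,0,0,0],[0.17,0.8,-1.1,0,0,0],[0.17,0.8,-1.25,0,0,0],[0.17,0.8,-1.4,0,0,0]]}}

```text
time_s: 11.55
ee_pos: [553.8, -89.1, 39.8]
eef_rot: [0.0, 0.779, 0.627, -0.0]
wrist_force: [0.3, -0.2, 1.7]
opening: 0.2
finger_force: 0.4
```

Run:
```python
from h import *
print(plate());s=get_state();e=s["ee_pos"];print(s["time_s"],e,s["wrist_force"],(e[:2]-np.array([550,-109]))@np.array([[.213,-.977],[.977,.213]]))
```

```text
[(42, np.float64(49.5), np.float64(71.5), 42), (38, np.float64(49.5), np.float64(71.5), 41), (-38, np.float64(47.5), np.float64(69.5), 41), (-42, np.float64(47.5), np.float64(70.0), 43)]
11.6 [553.78394148 -89.08663587  39.62627634] [-0.5922765   0.77630868  0.62352582] [20.26133629  0.54463574]
```

Emit:
{"api": "step_arm", "payload": {"commands": [[0,0,-0.2,0,0,0],[0,0,-0.4,0,0,0],[0,0,-0.6,0,0,0],[0,0,-0.8,0,0,0],[0,0,-0.95,0,0,0],[0,0,-1.05,0,0,0],[0,0,-1.12,0,0,0],[0,0,-1.15,0,0,0]]}}

```text
time_s: 12.4
ee_pos: [553.8, -89.1, 28.4]
eef_rot: [-0.0, 0.779, 0.627, -0.0]
wrist_force: [0.1, -1.9, 1.6]
opening: -0.2
finger_force: 0.5
```

Run:
```python
from h import *
print(plate());s=get_state();e=s["ee_pos"];print(s["time_s"],e,s["wrist_force"],(e[:2]-np.array([550,-109]))@np.array([[.213,-.977],[.977,.213]]))
```

```text
[(42, np.float64(49.5), np.float64(71.5), 42), (38, np.float64(49.5), np.float64(71.5), 41), (-38, np.float64(47.5), np.float64(70.0), 44), (-42, np.float64(47.5), np.float64(69.5), 42)]
12.45 [553.78486448 -89.07851419  28.3749349 ] [-0.33899783 -0.880272    0.4292515 ] [20.26946777  0.54546388]
```

Emit:
{"api": "step_arm", "payload": {"commands": [[0,0,-0.02,0,0,0],[0,0,-0.04,0,0,0],[0,0,-0.06,0,0,0],[0,0,-0.06,0,0,0],[0,0,-0.06,0,0,0],[0,0,-0.06,0,0,0],[0,0,-0.06,0,0,0],[0,0,-0.06,0,0,0]]}}

```text
time_s: 13.25
ee_pos: [553.9, -89.1, 27.9]
eef_rot: [0.0, 0.779, 0.627, 0.0]
wrist_force: [-1.6, -0.5, 4.8]
opening: 0.1
finger_force: 2.7
```

Emit:
{"api": "step_arm", "payload": {"commands": [[-0.04,-0.2,0,0,0,0],[-0.08,-0.4,0,0,0,0],[-0.13,-0.6,0,0,0,0],[-0.17,-0.8,0,0,0,0],[-0.21,-1,0,0,0,0],[-0.26,-1.2,0,0,0,0],[-0.3,-1.4,0,0,0,0],[-0.34,-1.56,0,0,0,0]]}}

```text
time_s: 14.05
ee_pos: [550.2, -104.4, 27.9]
eef_rot: [-0.0, 0.779, 0.627, -0.0]
wrist_force: [-1.4, 3.1, 7.2]
opening: -0.0
finger_force: 3.2
```

Run:
```python
from h import *
print(plate());s=get_state();e=s["ee_pos"];print(s["time_s"],e,s["wrist_force"],(e[:2]-np.array([550,-109]))@np.array([[.213,-.977],[.977,.213]]))
```

```text
[(42, np.float64(33.5), np.float64(55.5), 41), (38, np.float64(33.5), np.float64(55.5), 42), (-38, np.float64(31.5), np.float64(77.5), 47), (-42, np.float64(31.5), np.float64(77.5), 47)]
14.1 [ 550.15874282 -104.62452492   27.87855265] [-1.77454141  2.19065527  6.82671281] [4.30865137 0.77688445]
```

Emit:
{"api": "step_arm", "payload": {"commands": [[-0.04,-0.2,0,0,0,0],[-0.08,-0.4,0,0,0,0],[-0.13,-0.6,0,0,0,0],[-0.17,-0.8,0,0,0,0],[-0.21,-0.95,0,0,0,0],[-0.24,-1.1,0,0,0,0],[-0.27,-1.22,0,0,0,0],[-0.27,-1.22,0,0,0,0]]}}

```text
time_s: 14.9
ee_pos: [547.8, -117.1, 27.9]
eef_rot: [0.0, 0.779, 0.627, 0.0]
wrist_force: [-0.1, 1.2, 5.3]
opening: 0.3
finger_force: 2.5
```

Run:
```python
from h import *
print(plate());s=get_state();e=s["ee_pos"];print(s["time_s"],e,s["wrist_force"],(e[:2]-np.array([550,-109]))@np.array([[.213,-.977],[.977,.213]]))
```

```text
[(42, np.float64(31.0), np.float64(77.5), 45), (38, np.float64(31.0), np.float64(77.5), 45), (-38, np.float64(29.5), np.float64(77.5), 46), (-42, np.float64(29.0), np.float64(77.5), 49)]
14.95 [ 547.78651081 -117.07023954   27.86813131] [0.48982361 1.17234564 4.8763628 ] [-8.35609723  0.44361792]
```

Emit:
{"api": "step_arm", "payload": {"commands": [[-0.02,-0.1,0,0,0,0],[-0.04,-0.2,0,0,0,0],[-0.06,-0.3,0,0,0,0],[-0.08,-0.37,0,0,0,0],[-0.1,-0.44,0,0,0,0],[-0.1,-0.5,0,0,0,0],[-0.11,-0.52,0,0,0,0],[-0.11,-0.52,0,0,0,0]]}}

```text
time_s: 15.75
ee_pos: [546.9, -120.5, 27.8]
eef_rot: [-0.001, 0.779, 0.627, 0.001]
wrist_force: [6.5, 20.5, 5.3]
opening: -0.1
finger_force: 11.6
```

The push force rises to 21 N with the step engaged, so the strip is at its stop. I'll ease the push, then lift straight up.

Emit:
{"api": "step_arm", "payload": {"commands": [[0.02,0.08,0,0,0,0],[0.03,0.14,0,0,0,0],[0.03,0.14,0.05,0,0,0],[0.03,0.14,0.2,0,0,0],[0.03,0.14,0.6,0,0,0],[0.03,0.14,1.5,0,0,0],[0.03,0.14,3,0,0,0],[0.03,0.14,5,0,0,0]]}}

```text
time_s: 16.55
ee_pos: [546.4, -120.8, 78.2]
eef_rot: [-0.001, 0.779, 0.627, -0.001]
wrist_force: [-0.5, 0.5, 1.1]
opening: -0.3
finger_force: 0.0
```

Emit:
{"api": "step_arm", "payload": {"commands": [[0,0,3,0,0,0],[0,0,6,0,0,0],[0,0,9,0,0,0],[0,2,12,0,0,0],[0,5,13,0,0,0],[0,9,13,0,0,0],[0,13,13,0,0,0],[0,17,13,0,0,0]]}}

```text
time_s: 17.35
ee_pos: [546.6, 50.4, 208.5]
eef_rot: [0.0, 0.779, 0.627, 0.0]
wrist_force: [1.5, -0.3, 0.0]
opening: 0.2
finger_force: 0.0
```

Emit:
{"api": "step_arm", "payload": {"commands": [[0,0,0,0,0,0],[0,0,0,0,0,0],[0,0,0,0,0,0],[0,0,0,0,0,0],[0,0,0,0,0,0],[0,0,0,0,0,0],[0,0,0,0,0,0],[0,0,0,0,0,0]]}}

```text
time_s: 18.15
ee_pos: [547.0, 49.1, 207.8]
eef_rot: [0.0, 0.779, 0.627, -0.0]
wrist_force: [0.8, 0.6, -0.5]
opening: 0.1
finger_force: 0.0
```

Run:
```python
from h import *
print(plate());s=get_state();print(s["time_s"],s["ee_pos"],s["wrist_force"])
a=get_image("side")["img"][200:380,240:450];b=cv2.convertScaleAbs(get_image("scene")["img"][200:340,290:440],alpha=1.5)
cv2.imwrite("pics/p6.png",np.hstack([cv2.resize(a,(420,380),interpolation=cv2.INTER_CUBIC),cv2.resize(b,(380,380),interpolation=cv2.INTER_CUBIC)]))
```

```text
[None, None, (-38, np.float64(28.0), np.float64(51.5), 48), (-42, np.float64(28.0), np.float64(51.5), 48)]
18.2 [546.96120419  49.22199334 207.83643262] [-0.40492902  0.33983082  0.03744351]
```

View pics/p6.png

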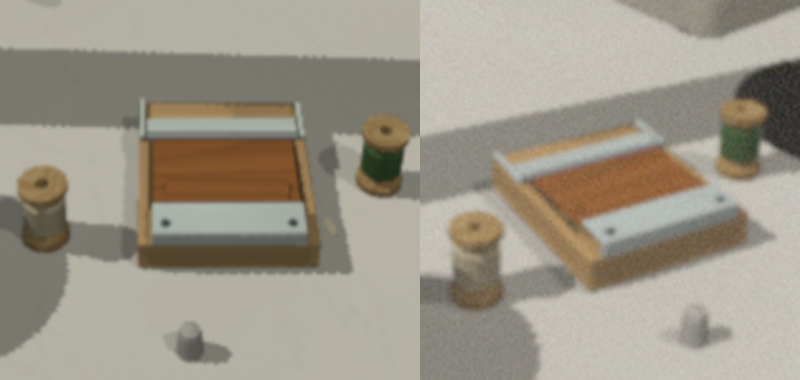

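The cover is shut with its edge under the lip, the strip plate is at its stop (28–51.5), the spools and thimble stand where they were, and the hand is clear. I'll hand in.

```bash
python3 -c "
from workcell import *
print(hand_in())"
```

```text
the job is handed in; nothing more can be done
None
```

The cover is shut and stays down by itself with its free edge under the lip, the spools and thimble are unmoved and the hand is clear; on the first push the strip slid home too early, so I drew it back with the fingertips on the hinge strip, then folded, held and pushed in the order asked, handing in at about 18 s.

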